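Snug an adjustable wrench on the mould's clamp nut and tighten it

TASK

An adjustable wrench lies loosely round the big clamp nut on top of the casting mould. Roll the wrench's worm with a light press until its moving jaw sits snugly on the nut with no play left, and only then swing the wrench by its handle, clockwise seen from above, until the nut comes up firm against its stop, without forcing it and without touching the nut itself. Leave the wrench snug on the nut, lying level on the mould, and do not disturb the white casting, the cutters or the tin lid.

Things in the scene. Friction and masses are not known exactly. Their poses are not given: they have to be found in the camera images.
- mould: Square two-part aluminium casting mould, fixed to the table, 220 x 220 x 46 mm high. Origin: centre of its underside; z up. The clamp nut's vertical axis passes through its origin.
- clamp_nut: Steel hex nut on the centre of the mould's top, nominally 40 mm across flats (may be up to 0.7 mm under or over), 23 mm high, with a stud end of 26 mm diameter showing 10 mm above it. Origin: on its axis at the mould's top face (46 mm above the table); z up. It turns only about z. At the start two of its flats face the mould's +x and -x. Turn it only with the wrench, do not touch it.
- nut_turn (a joint): Turn of the nut, rad: 0 at the start, grows clockwise seen from above. Friction 0.4 N m all the way, then a firm, slightly springy stop at about 0.8 rad (25 N m/rad or so).
- wrench: Adjustable wrench, loose, 0.53 kg, lying flat on the mould with the nut in its mouth. Origin: mid-mouth when open 40 mm, on the underside (46 mm above the table); +x out of the mouth, handle along -x to x = -234 mm, z up. Fixed jaw on -y (face at y = -20 mm), moving jaw on +y, throat at x = -25 mm. Head 66 mm wide, 18 mm high, back to x = -78 mm. Slides easily on the oiled mould.
- jaw (a joint): Position of the wrench's moving jaw, m: the mouth is open 40 mm + this value (range -0.008 to 0.009). It starts 2.5 to 4.2 mm open. It moves only through the worm and stays where it is left; friction holds it against up to 60 N, so a wrench pulled hard against the nut's stop (over 8 N at handle_grip) is slowly forced open.
- worm_top (a point): Topmost point of the wrench's worm, a knurled steel roller 24 mm in diameter and 19 mm long, at (-52, 6, 25.5) mm in the wrench frame, 71.5 mm above the table, 7.5 mm proud of the head; its axis lies along the wrench's y. It rolls by friction under a finger drawn across its top: a press of 8 to 15 N is right, over 25 N too much; about 5 N of drag rolls it. Axes as the wrench's.
- handle_grip (a point): Place to push or pinch the wrench's handle, on its mid-line at (-165, 0, 10) mm in the wrench frame, half-way up; 56 mm above the table. The handle there is 24 mm wide (wrench y) and 12 mm thick and overhangs the mould's edge, free underneath. Axes are those of the wrench. About 3 N of sideways push turns the nut; 5 to 7 N at the stop is firm.
- wrench_mouth (a point): Centre of the mouth when it is open 40 mm, 12 mm above the wrench's underside; fixed in the wrench. Axes are those of the wrench.
- nut_centre (a point): Centre of the nut, 12 mm above the mould's top. Axes turn with the nut.
- figure: Bystander: white plaster casting about 69 x 19 x 18 mm, loose on the mould's top near its +y edge. Leave it alone.
- cutter: Bystander: dark-handled flush cutters 123 x 42 x 10 mm, loose on the table. Leave them alone.
- lid: Bystander: round tin lid 76 mm wide, 9 mm high, loose on the table. Leave it alone.
- worm (a joint): Angle of the worm, rad (start value arbitrary). It grows as its top is drawn toward the nut (wrench +x), which closes the jaw: 1.0 mm per rad, so at best 1 mm of jaw for each 12 mm of stroke, less what slips. Several strokes are needed; it stalls or slips under the finger when the jaw is home on the nut.

How it is judged:
By the outcome, as a careful person would: the job done as asked, in the order asked, and still so for the second after the job is handed in, with the robot touching nothing.
It also fails if it takes over 72 s, if anything falls off the work surface, if the arm or the gripper's body presses on something with over 40 N, if the wrist force passes 120 N, or if a joint passes its speed limit or range.

ROBOT

A 6-joint arm with a two-finger parallel gripper is mounted at the origin on a cart in front of the work surface, level with it; the furniture and walls round the work are solid. World frame = base frame: x ahead of the robot, y to its left, z up, the work surface at z = 0. Lengths are in m, angles in degrees, forces in N, time in s.
With the tool pointing down it reaches from about 0.225 to 0.725 m from the base axis. Payload 3.1 kg.
Tool frame: the origin (TCP) lies at the very end of the fingers, on their centre line; the grasp point (between the pads) lies 19 mm behind it; z points along the fingers, y is the line along which they close (so a half turn about z gives the same grasp; the last joint's range is limited). The gripper opens to 85 mm and grips with 20 to 120 N. Pads are 22 mm wide; open, the fingers measure 114 mm over their backs; the gripper's body (76 mm by 85 mm) begins 54 mm behind the grasp point. The pads swing forward as they close: fully open they stand 13 mm farther back than shut.
Start: joints at [60.573, 2.75, 5.684, 92.934, 0, 82.678], TCP at [0.198, 0.486, 0.231] pointing down, gripper open.
Joint ranges: [-166.93, 166.93], [-56.73, 111.36], [-69.38, 81.34], [-121.58, 131.49], [-85.45, 84.26], [-180, 180]. Speed limits (degrees/s): [159.86, 159.86, 180, 180, 180, 180].

INTERFACE

Orientations are given as [roll, pitch, yaw] about the fixed x, y, z axes, in that order (R = Rz(yaw) Ry(pitch) Rx(roll)).
In Python, from bench import env gives the robot as it stands.
- The arm moves only by the tool drive_tool, never from a script. Its argument "increments" is a list of rows, each a list of 3 entries, a list of its own where there are three numbers: the finger opening in cm, from 0 to 8.54, then the shift along the tool's x, y, z in cm, then the turn about the tool's z in degrees. A call has 1 to 20 rows; each row shifts and turns the commanded pose from where the row before left it, along the tool's axes as they then stand; what a row does not reach is not made up. A row lasts 1/8 s, in which the tool goes at most 62.5 mm and 10.7 degrees, less where a joint would pass 70% of its speed; a pose out of reach is approached as far as the arm can. A call is refused whole if a number of a shift passes 6.25 or a number of a turn 10.7, either way. A call with a gripper value outside its range is refused whole. The fingers move at their own pace and stop on an object; "newtons" is the grip in N (left out, the last holds). Time passes only in rows, so rows that do not move let the fingers close. It gives the time, the measured TCP pose, the force, the opening and the grip force at its end, in the units of the state.
- env.sense(): the state, without advancing time (a new reading comes with each control period).
- env.capture(name): name is "side" or "top" or "wrist"; returns a dict with "img" (400x640x3 uint8, red, green, blue), "range_z" (400x640 float32, m along the optical axis (not along the pixel's ray), 0 where there is no reading), "vfov" (degrees; the focal length in pixels is half the picture's height over the tangent of half this angle, whatever the lens; pixels are square), "cx", "cy" (the principal point, pixels), "extrinsics" (4x4, takes a point from camera to world coordinates); the wrist camera has in their place "mount" (4x4, takes a point from camera to tool coordinates, whose origin is the TCP and whose axes are the flange's). Camera axes: x right, y up, looking along -z (the intrinsics and any distortion apply to the point x, -y, -z); pixel columns grow to the right and rows downward; lengths in m; the calibration is good to about 2 mm. The wrist camera is an equidistant fisheye: a pixel r from the principal point sees the ray r / f radians off the axis. A picture is of the moment at which its call begins: read the wrist's pose just before it.
- env.close_job(): hands the job in; it is judged then, once.
Trained networks look in a picture, given as the dict that the camera call returned (one of the last four; its "shot" number tells which), for a name from the list of things; names that differ only in an ending like _2 or _b are one class to them, and where a whole thing is asked for, a point or a joint stands for the part that bears it (a point fixed in the world has none). Each returns a list of dicts, best first, with "conf" (0 to 1); they miss things now and then, are a little off and sometimes report something else, mostly with a low value. They report only what shows in the picture. A call takes as long as a camera call.
- env.outline_of(picture, label): "region" (400x640 bool, what is visible of it) and "position" ([row, column] in pixels, amid what is visible of it).
- env.pinpoint(picture, label): "position" ([row, column] in pixels: a listed point, or the origin of a listed thing).
The state is a dict: "t": time; "qpos": joint angles; "qd": joint speeds; "joint_torque": joint torques, N m; "tool_pos": TCP position; "orientation": TCP orientation; "wrist_force": force on the tool from outside, world axes, zero at the start; "ft_torque": the same for the moment, N m; "width": finger opening in m; "grip_force": force on a finger pad.
Only numpy, scipy, OpenCV 4.12 (cv2) and the standard library are available. Lean on these libraries where they do the work, as an engineer would, in place of code of your own. Each camera call takes 0.05 s, during which the arm holds its last target. There are 200 camera calls.

## Working session

There is one attempt and no reset: what is moved stays moved. The work goes in short steps, Python scripts to look and compute and a tool call to move; the robot and the scene stay as the last step left them, time stands still between calls to the robot, and variables do not carry over. Pictures are saved under pics/ and viewed, at most 10 in all, crops included, and the job is handed in when it is done.

Besides the shell and the picture viewer there is one more tool, called after "Emit:" as a command line: name --argument value ..., lists and objects as JSON in quotes. drive_tool: Moves the arm, as the interface text tells. Its arguments: {"type":"object","properties":{"increments":{"type":"array","items":{"type":"array"}},"newtons":{"type":"number"}},"required":["increments"]}

```bash
mkdir -p pics; cat > h.py <<'E'
import numpy as np, cv2
from bench import env
from scipy.spatial.transform import Rotation as R
def ray(c,px):
    r,cl=px; f=200/np.tan(np.radians(c['vfov']/2))
    E=np.array(c['extrinsics']); d=E[:3,:3]@np.array([(cl-c['cx'])/f,-(r-c['cy'])/f,-1]); return E[:3,3],d
def atz(c,px,z):
    o,d=ray(c,px); return o+d*(z-o[2])/d[2]
def atdepth(c,px):
    o,d=ray(c,px); return o+d*c['range_z'][int(round(px[0])),int(round(px[1]))]
def save(c,n,box=None):
    im=c['img'][:,:,::-1]
    if box: im=im[box[0]:box[1],box[2]:box[3]]
    s=min(800/im.shape[1],600/im.shape[0]); cv2.imwrite('pics/'+n+'.png',cv2.resize(im,None,fx=s,fy=s))
E
python3 - <<'E'
from h import *
Z=dict(worm_top=.0715,handle_grip=.056,wrench_mouth=.058,nut_centre=.058,mould=0,clamp_nut=.046,wrench=.046,figure=.046,cutter=0,lid=0)
for n in('top','side'):
    c=env.capture(n); save(c,n+'0'); print(n,c['vfov'],np.round(c['extrinsics'],3).tolist())
    for k,z in Z.items():
        p=env.pinpoint(c,k)
        for q in p[:2]: print(k,round(q['conf'],2),np.round(q['position'],1),np.round(atz(c,q['position'],z),4),np.round(atdepth(c,q['position']),4))
s=env.sense();print(s)
E
```

```text
top 46.20790069927964 [[0.059, 0.977, -0.205, 0.308], [-0.998, 0.058, -0.01, 0.002], [0.002, 0.206, 0.979, 1.387], [0.0, 0.0, 0.0, 1.0]]
worm_top 0.96 [188.5 328.6] [ 0.6097 -0.0038  0.0715] [ 0.6117 -0.0038  0.0627]
handle_grip 0.92 [186.4 367.6] [ 0.6263 -0.117   0.056 ] [ 0.6272 -0.1174  0.0519]
nut_centre 0.56 [186.  309.8] [0.617  0.0512 0.058 ] [0.6116 0.0503 0.0816]
mould 0.96 [192.4 305.9] [0.6099 0.0638 0.    ] [0.5952 0.0608 0.0677]
clamp_nut 0.67 [189.5 308.1] [0.609  0.0559 0.046 ] [0.6022 0.0547 0.0762]
wrench 0.96 [188.9 306.6] [0.6105 0.0604 0.046 ] [0.6037 0.0591 0.0765]
figure 0.59 [204.8 276.6] [0.558  0.1445 0.046 ] [0.5559 0.1434 0.0571]
cutter 0.81 [245.  423.1] [ 0.4713 -0.2929  0.    ] [ 0.4719 -0.2939 -0.0047]
lid 0.84 [242.2 217.9] [0.4439 0.3141 0.    ] [0.4437 0.3137 0.0022]
side 51.2018343773111 [[-1.0, -0.014, -0.005, 0.576], [0.006, -0.668, 0.744, 0.776], [-0.014, 0.744, 0.668, 0.753], [0.0, 0.0, 0.0, 1.0]]
worm_top 0.65 [176.6 310.1] [ 0.6184 -0.0817  0.0715] [ 0.6194 -0.1011  0.056 ]
handle_grip 0.94 [178.  309.7] [ 0.6203 -0.0952  0.056 ] [ 0.6203 -0.
[... 639 characters left out ...]
.3104 0.    ] [0.4462 0.312  0.0026]
{'t': 1.1, 'qpos': array([6.05736114e+01, 2.74941827e+00, 5.68501319e+00, 9.29322647e+01,
       3.50074128e-04, 8.26749422e+01]), 'qd': array([-0.05345675, -0.04271245, -0.03341783,  0.02909454,  0.02363441,
        0.0246595 ]), 'joint_torque': array([-1.92831822e-04, -3.38658071e+01,  3.20164025e+01,  1.34297396e-03,
       -2.63677975e-04, -2.07377667e-06]), 'tool_pos': array([0.19756759, 0.48642061, 0.23132978]), 'orientation': array([1.79996652e+02, 7.73863202e-05, 1.57898669e+02]), 'wrist_force': array([0.43185451, 0.21980358, 0.41447742]), 'ft_torque': array([ 0.0494036 ,  0.03160779, -0.07149297]), 'grip_force': 0.0, 'width': 0.08540501354944166}
```

View pics/top0.png

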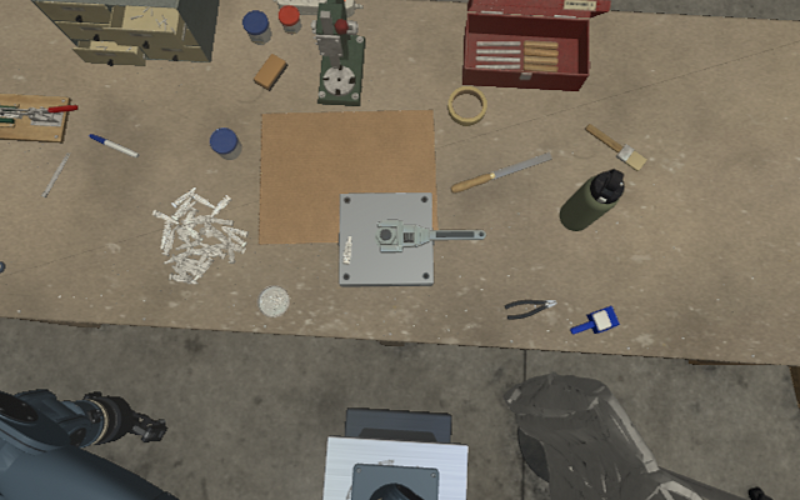

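View pics/side0.png

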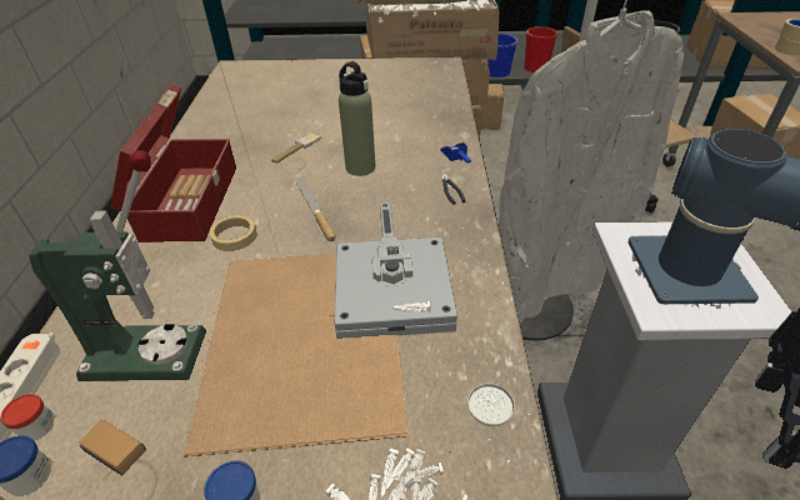

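The top view shows the nut at about (387,236) in the 800-px picture, with the handle running to world -y. Wrench +x is about world +y, and the casting is on the mould's left edge. Next I'll hover above the worm with the fingers closed.

Emit:
drive_tool --increments '[[0,[-4.7,-2.46,0],0],[0,[-4.7,-2.46,0],0],[0,[-4.7,-2.46,0],0],[0,[-4.7,-2.46,0],0],[0,[-4.7,-2.46,0],0],[0,[-4.7,-2.46,0],0],[0,[-4.7,-2.46,0],0],[0,[-4.7,-2.46,0],0],[0,[-4.7,-2.46,0],0],[0,[-4.7,-2.46,0],0],[0,[-4.7,-2.46,0],0],[0,[-4.7,-2.46,0],0],[0,[0,0,0],10.5],[0,[0,0,0],10.5],[0,[0,0,0],10.5],[0,[0,0,0],10.5],[0,[0,0,0],10.5],[0,[0,0,0],10.5],[0,[0,0,0],0],[0,[0,0,0],0]]'

```text
t: 3.6
tool_pos: [0.609, 0.0007, 0.2312]
orientation: [-180.0, -0.0, 95.0]
wrist_force: [0.4, 1.3, 0.5]
width: -0.0003
grip_force: 0.0
```

```bash
cat >> h.py <<'E'
def wray(c,s,px):
    f=200/np.tan(np.radians(c['vfov']/2)); u=np.array([px[1]-c['cx'],px[0]-c['cy']]); r=np.hypot(*u); th=r/f
    d=np.array([np.sin(th)*u[0]/r,-np.sin(th)*u[1]/r,-np.cos(th)]); M=np.array(c['mount'])
    W=np.eye(4); W[:3,:3]=R.from_euler('xyz',s['orientation'],degrees=True).as_matrix(); W[:3,3]=s['tool_pos']
    E=W@M; return E[:3,3],E[:3,:3]@d
def watz(c,s,px,z):
    o,d=wray(c,s,px); return o+d*(z-o[2])/d[2]
E
cat > look.py <<'E'
from h import *
import sys
s=env.sense(); c=env.capture('wrist'); save(c,sys.argv[1])
print(s['tool_pos'],s['orientation'],s['wrist_force'],np.round(c['mount'],3).tolist(),c['vfov'])
Z=dict(worm_top=.0715,handle_grip=.056,wrench_mouth=.058,nut_centre=.058,mould=0,clamp_nut=.046,wrench=.046)
for k,z in Z.items():
    for q in env.pinpoint(c,k)[:1]: print(k,round(q['conf'],2),np.round(q['position'],1),np.round(watz(c,s,q['position'],z),4))
E
python3 look.py w1
```

```text
[0.60902828 0.00066077 0.23121297] [-1.79991886e+02 -4.93164279e-04  9.50441174e+01] [0.37758446 1.28244857 0.50424323] [[0.0, 0.949, 0.315, 0.08], [1.0, -0.0, -0.0, -0.001], [0.0, 0.315, -0.949, -0.142], [0.0, 0.0, 0.0, 1.0]] 65.70646984690485
worm_top 0.9 [180.1 317.6] [ 0.6066 -0.0008  0.0715]
handle_grip 0.57 [125.3 322.5] [0.6067 0.0533 0.056 ]
wrench_mouth 0.66 [180.6 320.4] [ 0.6098 -0.0047  0.058 ]
nut_centre 0.8 [126.4 324. ] [0.6083 0.0525 0.058 ]
mould 0.8 [119.7 324.6] [0.6096 0.0556 0.    ]
clamp_nut 0.68 [121.8 322.9] [0.607  0.0562 0.046 ]
```

View pics/w1.png

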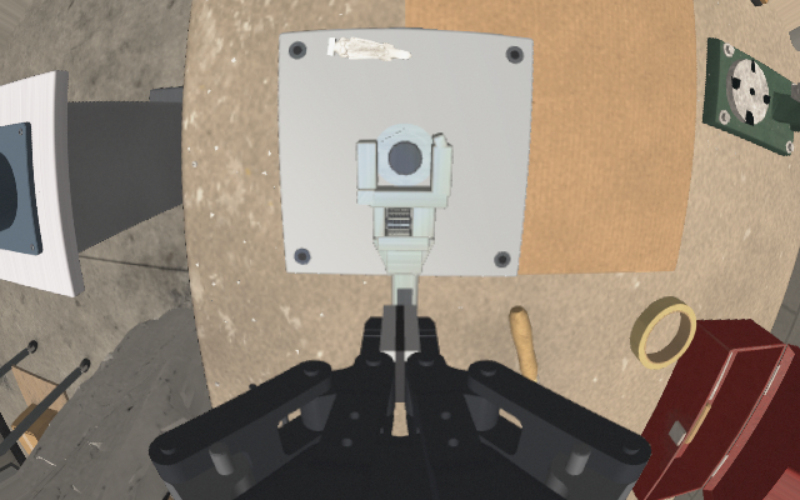

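The wrist picture shows the worm at about (398,220) and the nut at (404,157) in the 800-px picture, with the wrench along the tool's x, so its yaw is about 95°. The geometry agrees with the 52/6 mm offsets: worm at about (0.607, 0.000). I'll go down to just above it, starting 8 mm back.

Emit:
drive_tool --increments '[[0,[-0.8,-0.2,3],0],[0,[0,0,4],0],[0,[0,0,4],0],[0,[0,0,3],0],[0,[0,0,1.5],0],[0,[0,0,0],0],[0,[0,0,0],0]]'

```text
t: 4.88
tool_pos: [0.6089, -0.0076, 0.0781]
orientation: [179.8, 0.0, 94.9]
wrist_force: [-0.1, -0.4, 0.6]
width: -0.0
grip_force: 0.0
```

Emit:
drive_tool --increments '[[0,[0,0,0.2],0],[0,[0,0,0.1],0],[0,[0,0,0.1],0],[0,[0,0,0],0]]'

```text
t: 5.38
tool_pos: [0.6076, -0.0075, 0.0722]
orientation: [-180.0, -0.0, 94.9]
wrist_force: [0.4, 0.2, 0.8]
width: 0.0001
grip_force: 0.0
```

Emit:
drive_tool --increments '[[0,[0,0,0.05],0],[0,[0,0,0.05],0],[0,[0,0,0],0]]'

```text
t: 5.75
tool_pos: [0.6077, -0.0075, 0.0713]
orientation: [-180.0, -0.0, 94.9]
wrist_force: [-0.5, -0.9, -0.3]
width: 0.0
grip_force: 0.2
```

Emit:
drive_tool --increments '[[0,[0,0,0.05],0],[0,[0,0,0],0],[0,[0,0,0],0]]'

```text
t: 6.12
tool_pos: [0.6078, -0.0075, 0.071]
orientation: [180.0, 0.0, 94.9]
wrist_force: [-0.7, -0.7, 1.3]
width: 0.0002
grip_force: 0.8
```

Emit:
drive_tool --increments '[[0,[0,0,0.05],0],[0,[0,0,0],0],[0,[0,0,0],0]]'

```text
t: 6.5
tool_pos: [0.6079, -0.0077, 0.0708]
orientation: [180.0, 0.0, 94.9]
wrist_force: [-1.1, -1.2, 4.2]
width: -0.0002
grip_force: 2.1
```

Emit:
drive_tool --increments '[[0,[0,0,0.05],0],[0,[0,0,0],0],[0,[0,0,0],0]]'

```text
t: 6.88
tool_pos: [0.6081, -0.0078, 0.0706]
orientation: [179.9, 0.0, 94.9]
wrist_force: [-1.6, -2.0, 5.2]
width: 0.0002
grip_force: 2.7
```

Emit:
drive_tool --increments '[[0,[0,0,0.05],0],[0,[0,0,0.05],0],[0,[0,0,0],0],[0,[0,0,0],0]]' --newtons 60

```text
t: 7.38
tool_pos: [0.6086, -0.008, 0.0703]
orientation: [179.9, 0.1, 94.9]
wrist_force: [-1.2, -2.1, 6.6]
width: 0.0001
grip_force: 3.4
```

Emit:
drive_tool --increments '[[0,[0,0,0.1],0],[0,[0.15,0,0],0],[0,[0.15,0,0],0]]'

```text
t: 7.75
tool_pos: [0.6094, -0.0058, 0.0703]
orientation: [179.7, 0.2, 94.9]
wrist_force: [-1.2, -3.5, 9.7]
width: 0.0001
grip_force: 5.1
```

Emit:
drive_tool --increments '[[0,[0.15,0,0],0],[0,[0.15,0,0],0]]'

```text
t: 8.0
tool_pos: [0.6093, -0.0033, 0.071]
orientation: [179.7, 0.2, 94.8]
wrist_force: [-2.6, -4.6, 11.4]
width: 0.0002
grip_force: 5.9
```

Emit:
drive_tool --increments '[[0,[0.15,0,0],0],[0,[0.15,0,0],0]]'

```text
t: 8.25
tool_pos: [0.6091, -0.0006, 0.0713]
orientation: [179.7, 0.3, 94.8]
wrist_force: [-2.4, -5.1, 11.4]
width: 0.0002
grip_force: 5.9
```

Emit:
drive_tool --increments '[[0,[0.15,0,0],0],[0,[0.15,0,0],0],[0,[0.15,0,0],0]]'

```text
t: 8.62
tool_pos: [0.6088, 0.0034, 0.0713]
orientation: [179.7, 0.3, 94.8]
wrist_force: [-1.5, -5.1, 11.3]
width: 0.0004
grip_force: 5.7
```

```bash
python3 - <<'E'
from h import *
s=env.sense(); print(s['tool_pos'],s['orientation'],s['wrist_force'],s['ft_torque'])
E
python3 look.py w2
```

```text
[0.60878836 0.00336054 0.07130594] [179.69961316   0.34396527  94.81138107] [-1.47938028 -5.12734031 11.30734654] [-1.18891414  0.39374217  0.01189918]
[0.60878836 0.00336054 0.07130594] [179.69961316   0.34396527  94.81138107] [-1.47938028 -5.12734031 11.30734654] [[0.0, 0.949, 0.315, 0.08], [1.0, -0.0, -0.0, -0.001], [-0.0, 0.315, -0.949, -0.142], [0.0, 0.0, 0.0, 1.0]] 65.70646984690485
worm_top 0.86 [257.8 318.5] [0.6076 0.0031 0.0715]
nut_centre 0.8 [158.2 329.1] [0.6089 0.0531 0.058 ]
mould 0.82 [139.3 324.1] [0.6073 0.0548 0.    ]
clamp_nut 0.69 [149.9 324.3] [0.6065 0.0552 0.046 ]
```

View pics/w2.png

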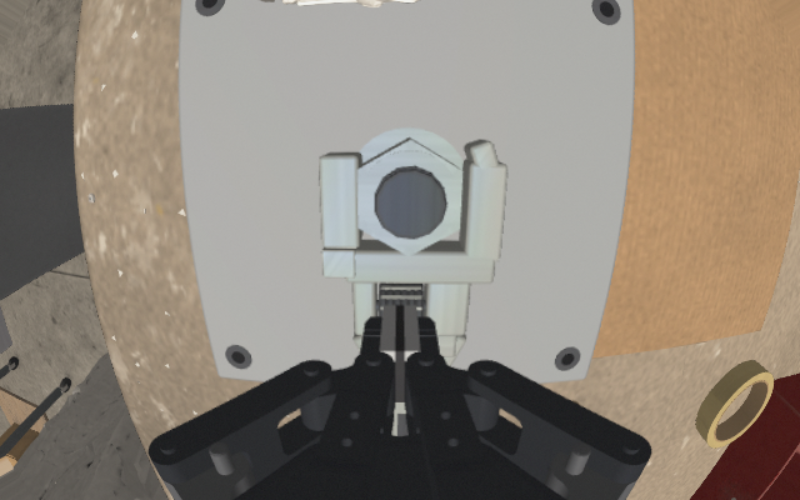

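The picture shows the fingertip on the worm at about (402,295), the nut between the jaws with a narrow gap at the left jaw, and nothing else near the finger. The force is right: 11 N press and 5 N drag. I'll continue the stroke.

Emit:
drive_tool --increments '[[0,[0.15,0,0],0],[0,[0.15,0,0],0]]'

```text
t: 9.28
tool_pos: [0.6086, 0.0062, 0.0713]
orientation: [179.7, 0.4, 94.8]
wrist_force: [-1.1, -6.2, 11.4]
width: -0.0001
grip_force: 5.6
```

Emit:
drive_tool --increments '[[0,[0.15,0,0],0],[0,[0.15,0,0],0]]'

```text
t: 9.52
tool_pos: [0.6084, 0.0091, 0.0713]
orientation: [179.7, 0.4, 94.8]
wrist_force: [-1.2, -7.0, 10.2]
width: -0.0002
grip_force: 5.6
```

Emit:
drive_tool --increments '[[0,[0.15,0,0],0],[0,[0.15,0,0],0]]'

```text
t: 9.78
tool_pos: [0.6081, 0.0121, 0.0713]
orientation: [179.7, 0.4, 94.8]
wrist_force: [-0.8, -4.7, 10.7]
width: -0.0001
grip_force: 5.6
```

```bash
cat > jaw.py <<'E'
from h import *
import sys
s=env.sense(); c=env.capture('wrist'); save(c,sys.argv[1],(60,260,220,440))
print(s['tool_pos'],s['wrist_force'])
for k in('nut_centre','worm_top'):
    for q in env.pinpoint(c,k)[:1]: print(k,round(q['conf'],2),np.round(watz(c,s,q['position'],.058 if k[0]=='n' else .0715),4))
E
python3 jaw.py j1
```

```text
[0.60812979 0.01209145 0.07126082] [-0.76514228 -4.66467778 10.68468394]
nut_centre 0.96 [0.6086 0.053  0.058 ]
```

View pics/j1.png

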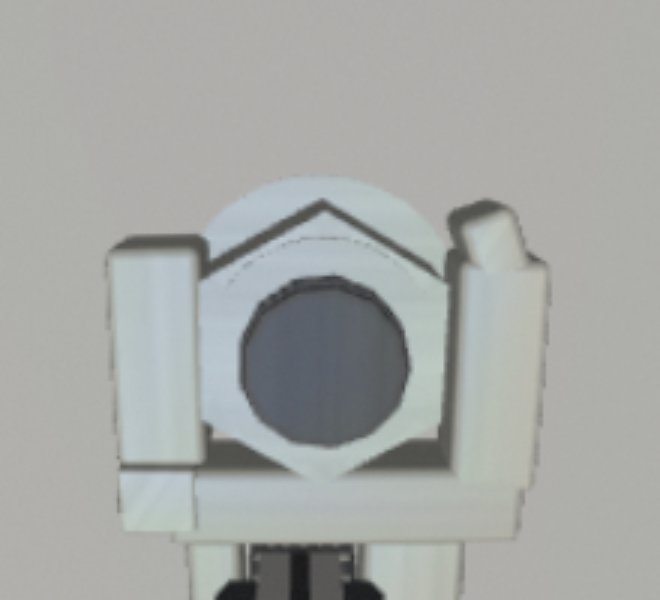

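The crop shows the nut at the throat, with gaps still left at the right (fixed) jaw around x=452, so the jaw isn't home. Next is stroke 2.

Emit:
drive_tool --increments '[[0,[0,0,-0.6],0],[0,[-1.0,0,0],0],[0,[-1.1,0,0],0],[0,[0,0,0.3],0],[0,[0,0,0.2],0],[0,[0,0,0.1],0],[0,[0.1,0,0],0]]'

```text
t: 10.8
tool_pos: [0.6079, -0.0067, 0.0699]
orientation: [179.9, 0.2, 94.8]
wrist_force: [-3.1, -3.7, 8.8]
width: 0.0001
grip_force: 5.1
```

Emit:
drive_tool --increments '[[0,[0.15,0,0],0],[0,[0.15,0,0],0],[0,[0.15,0,0],0],[0,[0.15,0,0],0]]'

```text
t: 11.3
tool_pos: [0.6078, -0.0018, 0.0712]
orientation: [179.9, 0.4, 94.8]
wrist_force: [-3.1, -5.4, 12.2]
width: -0.0005
grip_force: 6.2
```

Emit:
drive_tool --increments '[[0,[0.15,0,0],0],[0,[0.15,0,0],0],[0,[0.15,0,0],0]]'

```text
t: 11.68
tool_pos: [0.6077, 0.0025, 0.0713]
orientation: [179.8, 0.4, 94.8]
wrist_force: [-4.0, -6.3, 11.5]
width: 0.0001
grip_force: 6.1
```

Emit:
drive_tool --increments '[[0,[0.15,0,0],0],[0,[0.15,0,0],0],[0,[0.15,0,0],0]]'

```text
t: 12.05
tool_pos: [0.6074, 0.0068, 0.0713]
orientation: [179.8, 0.4, 94.8]
wrist_force: [-3.2, -6.3, 12.0]
width: 0.0002
grip_force: 6.0
```

Emit:
drive_tool --increments '[[0,[0.15,0,0],0],[0,[0.15,0,0],0],[0,[0.15,0,0],0]]'

```text
t: 12.42
tool_pos: [0.6071, 0.0113, 0.0712]
orientation: [179.8, 0.4, 94.8]
wrist_force: [-2.9, -7.0, 11.4]
width: -0.0003
grip_force: 5.9
```

Emit:
drive_tool --increments '[[0,[0,0,-0.6],0],[0,[-1.0,0,0],0],[0,[-1.1,0,0],0],[0,[0,0,0.3],0],[0,[0,0,0.2],0],[0,[0,0,0.1],0],[0,[0.15,0,0],0]]'

```text
t: 13.3
tool_pos: [0.6081, -0.0069, 0.07]
orientation: [179.9, 0.2, 94.8]
wrist_force: [-3.2, -3.4, 9.6]
width: -0.0001
grip_force: 5.2
```

Emit:
drive_tool --increments '[[0,[0.15,0,0],0],[0,[0.15,0,0],0],[0,[0.15,0,0],0],[0,[0.15,0,0],0]]'

```text
t: 13.8
tool_pos: [0.6078, -0.002, 0.0712]
orientation: [179.9, 0.4, 94.8]
wrist_force: [-4.3, -6.6, 11.3]
width: -0.0001
grip_force: 6.3
```

Emit:
drive_tool --increments '[[0,[0.15,0,0],0],[0,[0.15,0,0],0],[0,[0.15,0,0],0]]'

```text
t: 14.18
tool_pos: [0.6075, 0.0024, 0.0713]
orientation: [179.9, 0.4, 94.8]
wrist_force: [-3.5, -5.5, 12.4]
width: -0.0003
grip_force: 6.2
```

Emit:
drive_tool --increments '[[0,[0.15,0,0],0],[0,[0.15,0,0],0],[0,[0.15,0,0],0]]'

```text
t: 14.55
tool_pos: [0.607, 0.0064, 0.0713]
orientation: [179.9, 0.5, 94.8]
wrist_force: [-4.9, -7.5, 13.0]
width: -0.0003
grip_force: 6.3
```

Emit:
drive_tool --increments '[[0,[0.15,0,0],0],[0,[0.15,0,0],0],[0,[0.15,0,0],0]]'

```text
t: 14.92
tool_pos: [0.6064, 0.0103, 0.0712]
orientation: [179.9, 0.5, 94.8]
wrist_force: [-4.0, -8.3, 12.8]
width: 0.0003
grip_force: 6.4
```

```bash
python3 jaw.py j2
```

```text
[0.60635552 0.01031817 0.07121078] [-4.04470697 -8.29667402 12.77060804]
nut_centre 0.96 [0.6091 0.0545 0.058 ]
```

View pics/j2.png

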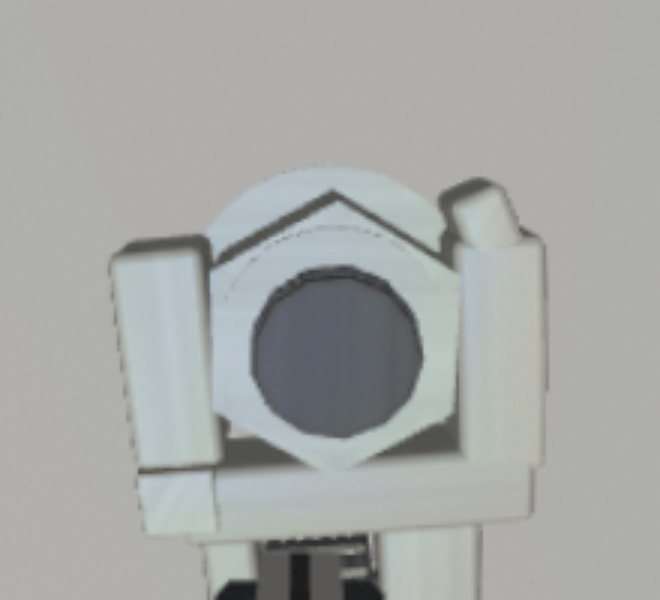

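The crop shows the gaps nearly closed, but the wrench is still skewed about 2–3° to the nut, so some play remains. The fingertip is about 2–3 mm left of the worm's middle. For stroke 4 I'll shift it sideways.

Emit:
drive_tool --increments '[[0,[0,0,-0.6],0],[0,[-1.0,0.15,0],0],[0,[-1.1,0.15,0],0],[0,[0,0,0.3],0],[0,[0,0,0.2],0],[0,[0,0,0.1],0],[0,[0.15,0,0],0]]'

```text
t: 15.95
tool_pos: [0.611, -0.0066, 0.07]
orientation: [179.9, 0.2, 94.8]
wrist_force: [-2.7, -4.3, 9.5]
width: 0.0004
grip_force: 5.0
```

Emit:
drive_tool --increments '[[0,[0.15,0,0],0],[0,[0.15,0,0],0],[0,[0.15,0,0],0],[0,[0.15,0,0],0]]'

```text
t: 16.45
tool_pos: [0.6107, -0.0018, 0.0712]
orientation: [179.9, 0.4, 94.8]
wrist_force: [-3.9, -6.7, 12.5]
width: 0.0002
grip_force: 6.1
```

Emit:
drive_tool --increments '[[0,[0.15,0,0],0],[0,[0.15,0,0],0],[0,[0.15,0,0],0]]'

```text
t: 16.82
tool_pos: [0.6102, 0.0023, 0.0713]
orientation: [179.9, 0.4, 94.8]
wrist_force: [-4.1, -7.0, 12.0]
width: -0.0001
grip_force: 6.2
```

Emit:
drive_tool --increments '[[0,[0.15,0,0],0],[0,[0.15,0,0],0],[0,[0.15,0,0],0]]'

```text
t: 17.2
tool_pos: [0.6096, 0.0062, 0.0713]
orientation: [179.9, 0.5, 94.8]
wrist_force: [-5.1, -9.7, 12.9]
width: 0.0001
grip_force: 6.3
```

Emit:
drive_tool --increments '[[0,[0.15,0,0],0],[0,[0.15,0,0],0],[0,[0.15,0,0],0]]'

```text
t: 17.58
tool_pos: [0.6089, 0.01, 0.0712]
orientation: [180.0, 0.6, 94.7]
wrist_force: [-5.5, -9.5, 13.4]
width: -0.0
grip_force: 6.4
```

```bash
python3 jaw.py j3
```

```text
[0.60889074 0.00996045 0.0712251 ] [-5.49237606 -9.45905411 13.4418388 ]
nut_centre 0.63 [0.6079 0.0532 0.058 ]
```

View pics/j3.png

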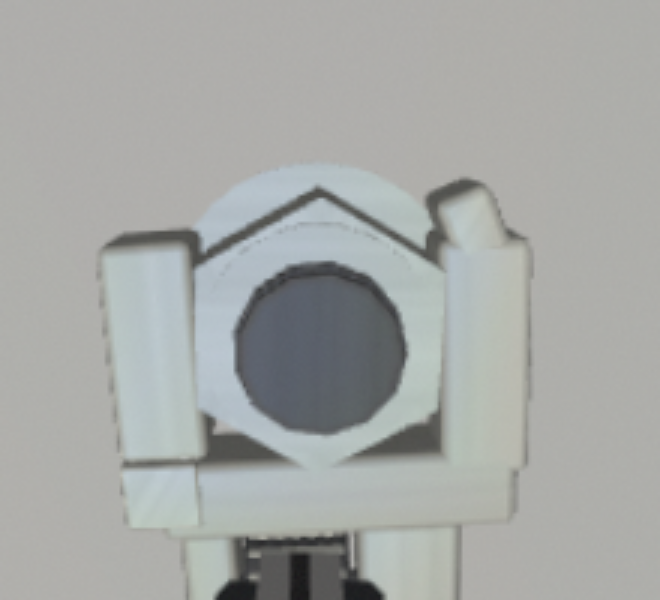

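The crop shows a residual skew of about 2° between the jaws and the nut. The drag is now rising late in the stroke, so the jaw is close to home. I'll do stroke 5.

Emit:
drive_tool --increments '[[0,[0,0,-0.6],0],[0,[-1.0,0,0],0],[0,[-1.1,0,0],0],[0,[0,0,0.3],0],[0,[0,0,0.2],0],[0,[0,0,0.1],0],[0,[0.15,0,0],0]]'

```text
t: 18.6
tool_pos: [0.6111, -0.0065, 0.0699]
orientation: [179.9, 0.2, 94.8]
wrist_force: [-3.3, -4.2, 10.5]
width: -0.0
grip_force: 5.1
```

Emit:
drive_tool --increments '[[0,[0.15,0,0],0],[0,[0.15,0,0],0],[0,[0.15,0,0],0],[0,[0.15,0,0],0]]'

```text
t: 19.1
tool_pos: [0.6109, -0.0016, 0.0712]
orientation: [179.9, 0.4, 94.8]
wrist_force: [-3.8, -5.6, 12.3]
width: -0.0003
grip_force: 6.0
```

Emit:
drive_tool --increments '[[0,[0.15,0,0],0],[0,[0.15,0,0],0],[0,[0.15,0,0],0]]'

```text
t: 19.48
tool_pos: [0.6105, 0.0026, 0.0713]
orientation: [179.9, 0.4, 94.8]
wrist_force: [-4.2, -6.3, 12.7]
width: -0.0004
grip_force: 6.2
```

Emit:
drive_tool --increments '[[0,[0.15,0,0],0],[0,[0.15,0,0],0],[0,[0.15,0,0],0]]'

```text
t: 19.85
tool_pos: [0.61, 0.0064, 0.0713]
orientation: [179.9, 0.5, 94.8]
wrist_force: [-3.9, -7.9, 12.1]
width: 0.0004
grip_force: 6.2
```

Emit:
drive_tool --increments '[[0,[0.15,0,0],0],[0,[0.15,0,0],0],[0,[0.15,0,0],0]]'

```text
t: 20.23
tool_pos: [0.6095, 0.0101, 0.0712]
orientation: [179.9, 0.6, 94.8]
wrist_force: [-4.9, -10.6, 13.0]
width: 0.0004
grip_force: 6.2
```

```bash
python3 jaw.py j4
```

```text
[0.60948502 0.01007542 0.07124898] [ -4.85518316 -10.5673235   13.03290998]
nut_centre 0.58 [0.6079 0.0535 0.058 ]
```

View pics/j4.png

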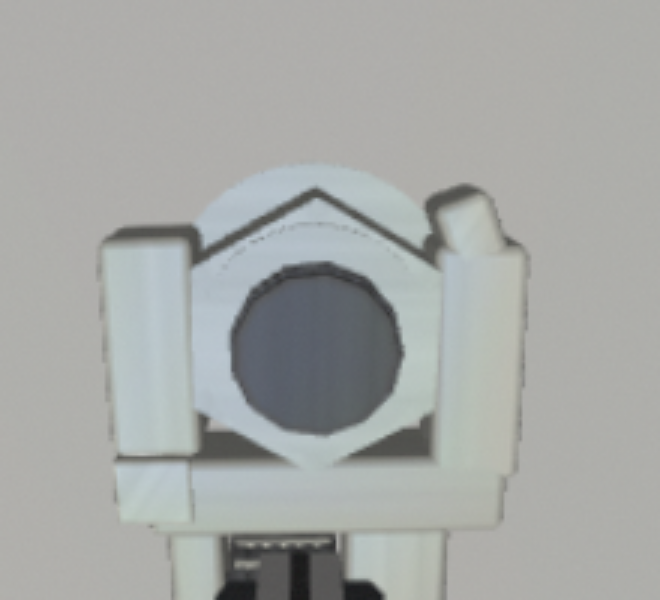

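The skew is nearly gone (about 0.3°), and the drag reached 10.6 N at the end of the stroke. One more stroke should confirm that it stalls.

Emit:
drive_tool --increments '[[0,[0,0,-0.6],0],[0,[-1.0,-0.1,0],0],[0,[-1.1,-0.1,0],0],[0,[0,0,0.3],0],[0,[0,0,0.2],0],[0,[0,0,0.1],0],[0,[0.15,0,0],0]]'

```text
t: 21.25
tool_pos: [0.609, -0.0067, 0.0699]
orientation: [179.9, 0.2, 94.8]
wrist_force: [-2.3, -4.1, 9.7]
width: 0.0001
grip_force: 5.0
```

Emit:
drive_tool --increments '[[0,[0.15,0,0],0],[0,[0.15,0,0],0],[0,[0.15,0,0],0],[0,[0.15,0,0],0]]'

```text
t: 21.75
tool_pos: [0.6088, -0.0017, 0.0712]
orientation: [179.9, 0.4, 94.8]
wrist_force: [-5.4, -7.0, 13.4]
width: -0.0003
grip_force: 5.9
```

Emit:
drive_tool --increments '[[0,[0.15,0,0],0],[0,[0.15,0,0],0],[0,[0.15,0,0],0]]'

```text
t: 22.12
tool_pos: [0.6085, 0.0022, 0.0713]
orientation: [179.9, 0.4, 94.8]
wrist_force: [-2.9, -7.0, 12.5]
width: -0.0002
grip_force: 6.0
```

Emit:
drive_tool --increments '[[0,[0.15,0,0],0],[0,[0.15,0,0],0],[0,[0.15,0,0],0]]'

```text
t: 22.5
tool_pos: [0.6082, 0.0056, 0.0713]
orientation: [179.9, 0.6, 94.8]
wrist_force: [-3.4, -8.8, 11.5]
width: -0.0001
grip_force: 5.8
```

Emit:
drive_tool --increments '[[0,[0.15,0,0],0],[0,[0.15,0,0],0],[0,[0.15,0,0],0]]'

```text
t: 22.88
tool_pos: [0.6085, 0.0095, 0.0713]
orientation: [179.8, 0.6, 94.7]
wrist_force: [-1.4, -9.1, 9.0]
width: -0.0004
grip_force: 4.8
```

Emit:
drive_tool --increments '[[0,[0,0,-0.6],0],[0,[-1.0,0,0],0],[0,[-1.1,0,0],0],[0,[0,0,0.3],0],[0,[0,0,0.2],0],[0,[0,0,0.1],0],[0,[0.15,0,0],0]]'

```text
t: 23.75
tool_pos: [0.6087, -0.0069, 0.0698]
orientation: [180.0, 0.3, 94.8]
wrist_force: [-3.1, -4.6, 10.0]
width: -0.0003
grip_force: 5.1
```

Emit:
drive_tool --increments '[[0,[0.15,0,0],0],[0,[0.15,0,0],0],[0,[0.15,0,0],0],[0,[0.15,0,0],0]]'

```text
t: 24.25
tool_pos: [0.6086, -0.0019, 0.0712]
orientation: [179.9, 0.4, 94.8]
wrist_force: [-5.8, -6.7, 13.0]
width: -0.0002
grip_force: 6.3
```

Emit:
drive_tool --increments '[[0,[0.15,0,0],0],[0,[0.15,0,0],0],[0,[0.15,0,0],0]]'

```text
t: 24.62
tool_pos: [0.6082, 0.0018, 0.0713]
orientation: [179.9, 0.5, 94.8]
wrist_force: [-4.6, -7.9, 12.5]
width: 0.0002
grip_force: 6.1
```

Emit:
drive_tool --increments '[[0,[0.15,0,0],0],[0,[0.15,0,0],0],[0,[0.15,0,0],0]]'

```text
t: 25.0
tool_pos: [0.6081, 0.005, 0.0713]
orientation: [179.9, 0.6, 94.7]
wrist_force: [-2.8, -10.1, 11.5]
width: -0.0002
grip_force: 5.6
```

Emit:
drive_tool --increments '[[0,[0.15,0,0],0],[0,[0.15,0,0],0],[0,[0.15,0,0],0]]'

```text
t: 25.38
tool_pos: [0.6089, 0.0097, 0.0714]
orientation: [179.7, 0.6, 94.7]
wrist_force: [-0.4, -10.3, 10.8]
width: -0.0001
grip_force: 4.6
```

```bash
python3 jaw.py j5
```

```text
[0.60894952 0.00968117 0.07135087] [ -0.42411066 -10.31776274  10.82804468]
nut_centre 0.61 [0.6098 0.0532 0.058 ]
```

View pics/j5.png

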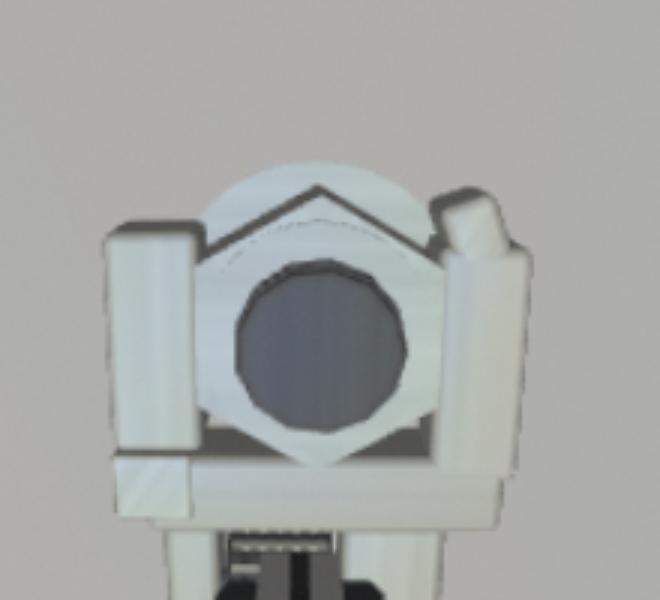

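The crop shows the jaws parallel to the nut and close on both flats. The drag climbed to 10 N and the finger then slipped, twice running, so I take the jaw as home. Next I lift off, cross to the far (+x) side of the handle and come down beside it.

Emit:
drive_tool --increments '[[0,[0,0,-2],0],[0,[0,0,-2],0],[0,[-3,0.9,0],0],[0,[-3,0.9,0],0],[0,[-3,0.8,0],0],[0,[-3.1,0.8,0],0],[0,[0,0,0],0],[0,[0,0,2],0],[0,[0,0,2],0],[0,[0,0,1.6],0],[0,[0,0,0],0],[0,[0,0,0],0]]'

```text
t: 27.02
tool_pos: [0.6513, -0.1029, 0.0524]
orientation: [180.0, 0.0, 94.9]
wrist_force: [-0.2, -0.2, 0.3]
width: -0.0
grip_force: 0.0
```

```bash
cat > wr.py <<'E'
from h import *
c=env.capture('top'); s=env.sense(); print(s['t'],s['tool_pos'],s['wrist_force'])
for k,z in(('handle_grip',.056),('worm_top',.0715),('nut_centre',.058)):
    for q in env.pinpoint(c,k)[:1]: print(k,round(q['conf'],2),np.round(atz(c,q['position'],z),4))
m=env.outline_of(c,'wrench')[0]['region']; rc=np.argwhere(m); P=np.array([atz(c,p,.06) for p in rc])[:,:2]
H=P[np.linalg.norm(P-[.609,.0533],axis=1)>.11]; v=np.linalg.svd(H-H.mean(0))[2][0]; v*=np.sign(v@([.609,.0533]-H.mean(0)))
print('handle n',len(H),'mean',H.mean(0).round(4),'yaw fit',np.degrees(np.arctan2(v[1],v[0])).round(2),'yaw to nut',np.degrees(np.arctan2(*(np.array([.609,.0533])-H.mean(0))[::-1])).round(2))
save(c,'top_'+str(round(s['t'],1)),(140,260,240,420))
E
python3 wr.py
```

```text
27.075 [ 0.65174532 -0.10306546  0.05296796] [-0.15231847  0.02324576 -0.03610915]
worm_top 0.74 [0.5991 0.0016 0.0715]
nut_centre 0.61 [0.6131 0.0614 0.058 ]
handle n 0 mean [nan nan] yaw fit nan yaw to nut nanwr.py:6: RuntimeWarning: Mean of empty slice.
  H=P[np.linalg.norm(P-[.609,.0533],axis=1)>.11]; v=np.linalg.svd(H-H.mean(0))[2][0]; v*=np.sign(v@([.609,.0533]-H.mean(0)))
  ret = um.true_divide(
wr.py:7: RuntimeWarning: Mean of empty slice.
  print('handle n',len(H),'mean',H.mean(0).round(4),'yaw fit',np.degrees(np.arctan2(v[1],v[0])).round(2),'yaw to nut',np.degrees(np.arctan2(*(np.array([.609,.0533])-H.mean(0))[::-1])).round(2))
```

Emit:
drive_tool --increments '[[0,[-0.6,-0.3,0],0],[0,[0,-0.2,0],0],[0,[0,0,0],0]]'

```text
t: 27.65
tool_pos: [0.6463, -0.1097, 0.0518]
orientation: [-180.0, -0.0, 94.9]
wrist_force: [-0.3, -0.2, 0.5]
width: 0.0001
grip_force: 0.0
```

Emit:
drive_tool --increments '[[0,[0,-0.15,0],0],[0,[0,-0.15,0],0],[0,[0,0,0],0]]'

```text
t: 28.02
tool_pos: [0.6442, -0.1098, 0.0522]
orientation: [179.9, 0.0, 94.9]
wrist_force: [2.4, 0.1, -0.7]
width: 0.0001
grip_force: 0.8
```

Emit:
drive_tool --increments '[[0,[0,-0.15,0],0],[0,[0,-0.15,0],0],[0,[0,0,0],0]]'

```text
t: 28.4
tool_pos: [0.6409, -0.1102, 0.0522]
orientation: [179.9, 0.0, 94.9]
wrist_force: [2.9, 0.7, 1.2]
width: -0.0001
grip_force: 1.4
```

Emit:
drive_tool --increments '[[0,[0,-0.15,0],0],[0,[0,-0.15,0],0],[0,[0,0,0],0]]'

```text
t: 28.78
tool_pos: [0.6376, -0.1105, 0.0521]
orientation: [180.0, 0.0, 94.9]
wrist_force: [3.6, -1.0, 2.1]
width: 0.0002
grip_force: 1.5
```

Contact came at x≈0.645 and the load rose at once to about 3 N, so there is no play and the nut is turning. I'll follow the arc about the nut, turning with the wrench.

Emit:
drive_tool --increments '[[0,[-0.07,-0.3,0],1.5],[0,[-0.07,-0.5,0],2.3],[0,[-0.07,-0.58,0],2.5],[0,[-0.07,-0.58,0],2.5],[0,[-0.07,-0.58,0],2.3]]'

```text
t: 29.4
tool_pos: [0.612, -0.1137, 0.052]
orientation: [180.0, -0.0, 83.6]
wrist_force: [4.0, 0.1, 2.9]
width: -0.0
grip_force: 1.9
```

```bash
cat > arc.py <<'E'
from h import *
s=env.sense(); y=np.radians(s['orientation'][2]); p=s['tool_pos'][:2]-[.609,.0533]
X=np.array([np.cos(y),np.sin(y)]);Y=np.array([np.sin(y),-np.cos(y)])
print(s['t'],'z',s['tool_pos'][2].round(4),'yaw',s['orientation'][2].round(1),'p',p@X,p@Y,'F tool',s['wrist_force'][:2]@X,s['wrist_force'][:2]@Y, s['wrist_force'][2])
a=np.degrees(np.arctan2(-p[0],-p[1])); print('polar',a,'wrench turn est',a+np.degrees(np.arcsin(.022/np.hypot(*p)))-(-4.9) )
E
python3 arc.py
```

```text
29.4 z 0.052 yaw 83.6 p -0.16568833888532525 0.021446566497189005 F tool 0.5817556994270421 3.912270690585105 2.907372752995613
polar -1.0213612061324426 wrench turn est 11.445372904488806
```

Emit:
drive_tool --increments '[[0,[-0.07,-0.58,0],2],[0,[-0.07,-0.58,0],2],[0,[-0.07,-0.58,0],2],[0,[-0.07,-0.58,0],2],[0,[-0.07,-0.58,0],2],[0,[-0.07,-0.58,0],2],[0,[-0.07,-0.58,0],2],[0,[-0.07,-0.58,0],2],[0,[-0.07,-0.58,0],2]]'

```text
t: 30.52
tool_pos: [0.56, -0.1073, 0.0518]
orientation: [180.0, 0.0, 65.7]
wrist_force: [2.8, 0.1, 3.5]
width: -0.0001
grip_force: 2.0
```

```bash
python3 arc.py
```

```text
30.525 z 0.0518 yaw 65.7 p -0.1665074621601456 0.02151126524405852 F tool 1.2311537774623569 2.471519031166321 3.519565642983533
polar 16.982477191094947 wrench turn est 29.412009980933895
```

Emit:
drive_tool --increments '[[0,[-0.06,-0.58,-0.03],2],[0,[-0.06,-0.58,-0.03],2],[0,[-0.06,-0.58,0],2],[0,[-0.06,-0.58,0],2],[0,[-0.05,-0.43,0],1.5],[0,[0,0,0],0]]'

```text
t: 31.28
tool_pos: [0.5335, -0.0967, 0.052]
orientation: [-179.9, 0.1, 56.3]
wrist_force: [0.3, -1.0, 0.4]
width: 0.0001
grip_force: 0.5
```

```bash
python3 arc.py
```

```text
31.275 z 0.052 yaw 56.3 p -0.16663040781884433 0.02044966196697688 F tool -0.6860385689901313 0.7643872414074362 0.3515994758117085
polar 26.720878207267017 wrench turn est 39.150893041067604
```

Emit:
drive_tool --increments '[[0,[-0.02,-0.15,0],0.5],[0,[-0.02,-0.15,0],0.5],[0,[-0.02,-0.15,0],0.5],[0,[-0.02,-0.15,0],0.5],[0,[0,0,0],0]]'

```text
t: 31.9
tool_pos: [0.5292, -0.0941, 0.0525]
orientation: [-180.0, 0.0, 54.3]
wrist_force: [1.7, -1.9, 0.6]
width: -0.0003
grip_force: 1.2
```

Emit:
drive_tool --increments '[[0,[-0.02,-0.15,0],0.5],[0,[-0.02,-0.15,0],0.5],[0,[-0.02,-0.15,0],0.5],[0,[-0.02,-0.15,0],0.5],[0,[0,0,0],0]]'

```text
t: 32.52
tool_pos: [0.5237, -0.0911, 0.0524]
orientation: [-180.0, 0.0, 52.3]
wrist_force: [1.2, -3.1, 1.3]
width: -0.0004
grip_force: 1.2
```

```bash
python3 arc.py
```

```text
32.525 z 0.0524 yaw 52.3 p -0.16639224413962514 0.020872445670901674 F tool -1.7777285752461607 2.830544988680761 1.3050948764943713
polar 30.556654424217303 wrench turn est 42.994992448646904
```

Emit:
drive_tool --increments '[[0,[-0.01,-0.15,0],0.5],[0,[-0.01,-0.15,0],0.5],[0,[-0.01,-0.1,0],0.4],[0,[0,0,0],0]]'

```text
t: 33.02
tool_pos: [0.5205, -0.089, 0.0524]
orientation: [-180.0, 0.0, 50.9]
wrist_force: [1.6, -3.5, 1.1]
width: -0.0002
grip_force: 1.4
```

Emit:
drive_tool --increments '[[0,[-0.01,-0.1,0],0.3],[0,[-0.01,-0.1,0],0.4],[0,[0,0,0],0]]'

```text
t: 33.4
tool_pos: [0.5189, -0.0878, 0.0524]
orientation: [-180.0, 0.0, 50.2]
wrist_force: [0.9, -3.0, 1.2]
width: 0.0001
grip_force: 1.4
```

Emit:
drive_tool --increments '[[0,[-0.01,-0.1,0],0.3],[0,[-0.01,-0.1,0],0.4],[0,[0,0,0],0]]'

```text
t: 33.78
tool_pos: [0.5172, -0.0867, 0.0524]
orientation: [-180.0, 0.0, 49.5]
wrist_force: [0.5, -3.2, 1.4]
width: 0.0001
grip_force: 1.5
```

```bash
python3 arc.py
```

```text
33.775 z 0.0524 yaw 49.5 p -0.1660536352432518 0.021141393622663197 F tool -2.132045449799935 2.413616395350537 1.4344283429056617
polar 33.25267807634412 wrench turn est 45.70470522796823
```

Emit:
drive_tool --increments '[[0,[0,-0.1,0],0.3],[0,[0,-0.1,0],0.4],[0,[0,0,0],0]]'

```text
t: 34.15
tool_pos: [0.5157, -0.0854, 0.0524]
orientation: [-180.0, 0.0, 48.8]
wrist_force: [0.3, -1.9, 1.0]
width: 0.0
grip_force: 1.5
```

Emit:
drive_tool --increments '[[0,[0,-0.1,0],0.3],[0,[0,-0.1,0],0.4],[0,[0,0,0],0]]'

```text
t: 34.52
tool_pos: [0.5143, -0.0841, 0.0525]
orientation: [180.0, 0.0, 48.1]
wrist_force: [0.8, -1.8, 2.0]
width: -0.0
grip_force: 1.7
```

```bash
python3 arc.py
```

```text
34.525 z 0.0525 yaw 48.1 p -0.1655465549674147 0.02128436121509084 F tool -0.8440442445842461 1.7813230486875056 2.019740747947412
polar 34.57959339195064 wrench turn est 47.05368609949899
```

Emit:
drive_tool --increments '[[0,[0,-0.1,0],0.3],[0,[0,-0.1,0],0.4],[0,[0,0,0],0]]'

```text
t: 34.9
tool_pos: [0.5133, -0.0832, 0.0526]
orientation: [179.9, 0.0, 47.4]
wrist_force: [2.2, -4.0, 0.7]
width: 0.0001
grip_force: 2.4
```

Emit:
drive_tool --increments '[[0,[0,-0.1,0],0.3],[0,[0,-0.1,0],0.4],[0,[0,0,0],0]]'

```text
t: 35.28
tool_pos: [0.5125, -0.0823, 0.0528]
orientation: [179.8, -0.0, 46.7]
wrist_force: [3.3, -4.4, 0.3]
width: -0.0
grip_force: 2.9
```

```bash
python3 arc.py
```

```text
35.275 z 0.0528 yaw 46.7 p -0.16482353672966094 0.022870320774513186 F tool -0.9079279633014904 5.429070058882766 0.2565547909779858
polar 35.43956982115025 wrench turn est 47.93685444039407
```

The stop has been reached: the push is 5.4 N and rising, and the motion lags. I'll take it slightly firmer.

Emit:
drive_tool --increments '[[0,[0,-0.05,0],0],[0,[0,0,0],0],[0,[0,0,0],0],[0,[0,0,0],0]]'

```text
t: 35.78
tool_pos: [0.5124, -0.0821, 0.0529]
orientation: [179.8, -0.0, 46.7]
wrist_force: [3.8, -4.7, 0.7]
width: -0.0004
grip_force: 3.0
```

```bash
python3 arc.py
```

```text
35.775 z 0.0529 yaw 46.7 p -0.16476594427958954 0.02262741054239666 F tool -0.8245979224329881 5.964639495867085 0.6742088764398679
polar 35.52053429074113 wrench turn est 48.021966811241796
```

Emit:
drive_tool --increments '[[0,[0,0.05,0],0],[0,[0,0.1,0],0],[0,[0,0.2,0],0],[0,[0,0.6,0],0],[0,[0,1,0],0],[0,[0,0,-2],0],[0,[0,0,-4],0],[0,[0,0,-4],0],[0,[0,0,-4],0],[0,[-4,0,0],0],[0,[-4,0,0],0],[0,[0,0,0],0],[0,[0,0,0],0]]'

```text
t: 37.4
tool_pos: [0.4705, -0.1524, 0.192]
orientation: [-179.9, -0.0, 46.7]
wrist_force: [-0.9, -0.1, 0.0]
width: 0.0
grip_force: 0.0
```

```bash
python3 - <<'E'
from h import *
s=env.sense(); print(s['t'],s['tool_pos'],s['wrist_force'])
c=env.capture('wrist'); save(c,'end')
for k,z in(('worm_top',.0715),('handle_grip',.056),('nut_centre',.058)):
    for q in env.pinpoint(c,k)[:1]: print(k,round(q['conf'],2),np.round(watz(c,s,q['position'],z),4))
E
```

```text
37.4 [ 0.47051845 -0.15243722  0.19196673] [-0.88280787 -0.1214934   0.0213597 ]
handle_grip 0.83 [ 0.4998 -0.0682  0.056 ]
nut_centre 0.38 [ 0.4996 -0.0677  0.058 ]
```

View pics/end.png

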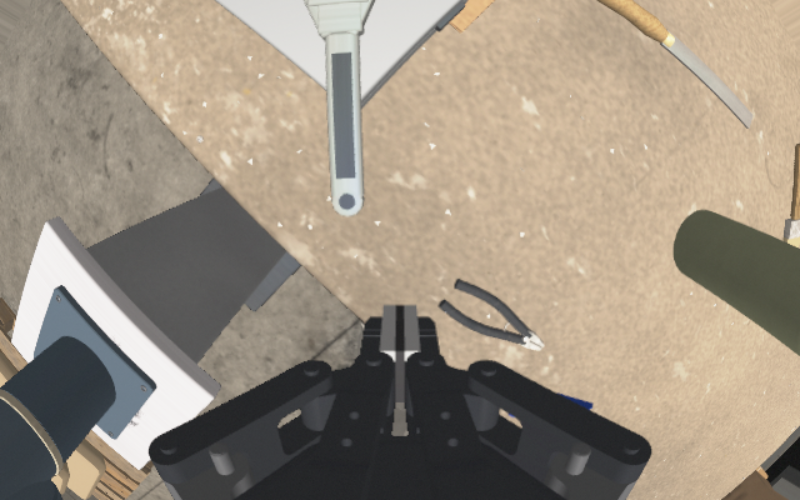

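The handle now points about 46° (0.81 rad) clockwise of where it began, with its end at (347,202) in the picture and the cutters untouched at (490,315). The arm is clear, so I'm handing in.

```bash
python3 -c "
from bench import env
print(env.close_job())"
```

```text
the job is handed in; nothing more can be done
None
```

The job is handed in: I rolled the worm until the jaw seemed snug (the finger slipped at about 10 N drag), then swung the nut about 0.81 rad clockwise to its stop at about 6 N and backed the arm clear; I didn't re-check the jaw for play, the wrench for level, or the casting and lid after the swing.

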